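# Re-rack a row of screw cartons in the same order

### The job

The old dark wire rack is being retired: move its four cartons of screws over to the new bright wire rack, one to each bay, keeping the row in the same order from left to right. Keep the cartons upright, set them down without dropping them, and leave each standing on the deck near the middle of its own bay.

Things in the scene. Friction and masses are not known exactly. Their poses are not given: they have to be found in the camera images.
- mid_blue (a point): Centre of the loose kraft carton with the blue label on top, front and back: 50 (x) by 38 (y) by 80 mm high (z up), 0.2-0.33 kg, rigid. This point is 40 mm above its underside. Starts upright on the old rack in the bay behind its colour's card, within 4 mm and 4 deg of true, x across the rack. About 22 mm between neighbours: grip from above across the 50 mm faces (along x), in the upper half
- mid_green (a point): Centre of the loose kraft carton with the green label on top, front and back: 50 (x) by 38 (y) by 80 mm high (z up), 0.2-0.33 kg, rigid. This point is 40 mm above its underside. Starts upright on the old rack in the bay behind its colour's card, within 4 mm and 4 deg of true, x across the rack. About 22 mm between neighbours: grip from above across the 50 mm faces (along x), in the upper half
- mid_yellow (a point): Centre of the loose kraft carton with the yellow label on top, front and back: 50 (x) by 38 (y) by 80 mm high (z up), 0.2-0.33 kg, rigid. This point is 40 mm above its underside. Starts upright on the old rack in the bay behind its colour's card, within 4 mm and 4 deg of true, x across the rack. About 22 mm between neighbours: grip from above across the 50 mm faces (along x), in the upper half
- mid_red (a point): Centre of the loose kraft carton with the red label on top, front and back: 50 (x) by 38 (y) by 80 mm high (z up), 0.2-0.33 kg, rigid. This point is 40 mm above its underside. Starts upright on the old rack in the bay behind its colour's card, within 4 mm and 4 deg of true, x across the rack. About 22 mm between neighbours: grip from above across the 50 mm faces (along x), in the upper half
- card_blue: The blue card, 24 by 40 mm, in the sloping black label plate at the front of one old-rack bay; fixed, it stays and marks where the blue carton stood. Origin: the card's middle, 68 mm above the table, 50 mm nearer the robot than its bay's centre and in line with it; axes as the old rack's
- card_green: The green card, 24 by 40 mm, in the sloping black label plate at the front of one old-rack bay; fixed, it stays and marks where the green carton stood. Origin: the card's middle, 68 mm above the table, 50 mm nearer the robot than its bay's centre and in line with it; axes as the old rack's
- card_yellow: The yellow card, 24 by 40 mm, in the sloping black label plate at the front of one old-rack bay; fixed, it stays and marks where the yellow carton stood. Origin: the card's middle, 68 mm above the table, 50 mm nearer the robot than its bay's centre and in line with it; axes as the old rack's
- card_red: The red card, 24 by 40 mm, in the sloping black label plate at the front of one old-rack bay; fixed, it stays and marks where the red carton stood. Origin: the card's middle, 68 mm above the table, 50 mm nearer the robot than its bay's centre and in line with it; axes as the old rack's
- rack_old: Old rack, dark brown wire: fixed, 244 mm long (y), 76 deep (x). Origin on the table under its middle; x away from the robot, y to its left along the row, z up; turned up to 12 deg. Wire deck 70 mm up; four bays centred at y = +90, +30, -30, -90 mm, x = 0: 56 mm wide between dividers rising 36 mm above the deck, 68 deep between rails rising 18. Its plates hold the cards
- rack_new: New rack, bright silvery wire: fixed, 244 mm long (y), 76 deep (x). Origin on the table under its middle; x away from the robot, y to its left along the row, z up; turned up to 12 deg. Wire deck 70 mm up; four bays centred at y = +90, +30, -30, -90 mm, x = 0: 56 mm wide between dividers rising 36 mm above the deck, 68 deep between rails rising 18. Starts empty, plates black

How it is judged:
By the outcome, as a careful person would: the job done as asked, in the order asked, and still so for the second after the job is handed in, with the robot touching nothing.
It also fails if it takes over 120 s, if anything falls off the work surface, if the arm or the gripper's body presses on something with over 40 N, if the wrist force passes 120 N, or if a joint passes its speed limit or range.

### The arm

A 7-joint arm with a two-finger parallel gripper is mounted at the origin on the work surface. World frame = base frame: x ahead of the robot, y to its left, z up, the work surface at z = 0. Lengths are in mm, angles in rad, forces in N, time in s.
With the tool pointing down it reaches from about 400 to 875 mm from the base axis. Payload 4.4 kg.
Tool frame: the origin (TCP) lies at the very end of the fingers, on their centre line; the grasp point (between the pads) lies 19 mm behind it; y points along the fingers, x is the direction in which the jaws open and shut, and the axes are right-handed (so a half turn about y gives the same grasp; the last joint's range is limited). The gripper opens to 85 mm and grips with 20 to 120 N. Pads are 22 mm wide; open, the fingers measure 114 mm over their backs; the gripper's body (76 mm by 85 mm) begins 54 mm behind the grasp point. The pads swing forward as they close: fully open they stand 13 mm farther back than shut.
Start: joints at [-1.355, 0.628, 0.038, 1.517, -0.027, 0.996, -0.02], TCP at [180.731, 624.383, 231.313] pointing down, gripper open.
Joint ranges: [-3.06, 3.06], [-0.37, 2.12], [-1.25, 1.32], [0.18, 2.47], [-1.1, 4.24], [0.23, 1.98], [-2.94, 2.94]. Speed limits (rad/s): [2.57, 2.57, 3.14, 3.14, 3.14, 3.14, 3.14].

### API

Orientations are given as [roll, pitch, yaw] about the fixed x, y, z axes, in that order (R = Rz(yaw) Ry(pitch) Rx(roll)).
In Python, from cell import readout, eyes, finish_job gives the robot as it stands. The module is installed in compiled form; this text tells all that it offers.
- The arm moves only by the tool apply_moves, never from a script. Its argument "commands" is a list that holds one entry, the list of rows, each a list of 6 numbers: the shift along the tool's x, y, z in units of 0.04 m (1.0 is 0.04 m), then the turn, a rotation vector about the tool's x, y, z in units of 5 degrees (1.0 is 5 degrees). A call has 1 to 8 rows; each row shifts and turns the pose as measured when the row begins, along the tool's axes as they then stand; what a row does not reach is not made up. A row lasts 1/12 s, in which the tool goes at most 41.7 mm and 7.16 degrees, less where a joint would pass 70% of its speed; a pose out of reach is approached as far as the arm can. A call with a number of a shift or a turn outside -1 to 1 is refused whole. A call with a gripper value outside its range is refused whole. "claw" is the finger opening in mm, from 0 to 85.4, set as the call begins (left out, the last holds). The fingers move at their own pace and stop on an object; the grip force is fixed at half the most. Time passes only in rows, so rows that do not move let the fingers close. It gives the time, the measured TCP pose, the force and the opening at its end, in the units of the state.
- readout.read_state(): the state, without advancing time (a new reading comes with each control period).
- eyes.get_image(name): name is "scene" or "side" or "wrist"; returns a dict with "image" (384x512x3 uint8, red, green, blue), "mtx" (3x3 intrinsics, pixels), "k1" (the pictures are not rectified: a ray, as slopes to the right and down, at radius r is drawn at 1 + k1 r^2 times it, then the intrinsics apply), "rvec" (rotation vector, rad) and "tvec" (3), from world to camera coordinates, as OpenCV has them. Camera axes: x right, y down, z forward; pixel columns grow to the right and rows downward; lengths in mm; the calibration is good to about 2 mm. A picture is of the moment at which its call begins. There is no depth.
- finish_job(): hands the job in, once; it reports no verdict.
The state is a dict: "clock": time; "qpos": joint angles; "qd": joint speeds; "tau": joint torques, N m; "eef_pos": TCP position; "tool_rot": TCP orientation; "force": force on the tool from outside, world axes, zero at the start; "torque": the same for the moment, N m; "width": finger opening in mm.
Only numpy, scipy, OpenCV 4.12 (cv2) and the standard library are available. Lean on these libraries where they do the work, as an engineer would, in place of code of your own. Each camera call takes 0.05 s, during which the arm holds its last target. There are 200 camera calls.

## Working session

There is one attempt and no reset: what is moved stays moved. The work goes in short steps, Python scripts to look and compute and a tool call to move; the robot and the scene stay as the last step left them, time stands still between calls to the robot, and variables do not carry over. Pictures are saved under pics/ and viewed, about 12 in all and at most 16, crops included, and the job is handed in when it is done.

Besides the shell and the picture viewer there is one more tool, called after "Emit:" in YAML: its name, and indented under it one key for each argument. apply_moves: Moves the arm, as the interface text tells. Shifts and turns lie within -1 to 1; 1 stands for 0.04 m of shift or 5 degrees of turn. Its arguments: {"type":"object","properties":{"commands":{"type":"array"},"claw":{"type":"number"}},"required":["commands"]}

```bash
mkdir -p pics; cat > h.py <<'E'
import numpy as np, cv2
from cell import readout, eyes, finish_job
def ray(im,uv):
    K=im["mtx"];k=im["k1"];d=np.array([k,0,0,0,0.])
    n=cv2.undistortPoints(np.array(uv,float).reshape(-1,1,2),np.array(K,float),d).reshape(-1,2)
    R,_=cv2.Rodrigues(np.array(im["rvec"],float)); t=np.array(im["tvec"],float).ravel()
    D=np.c_[n,np.ones(len(n))]@R; return -R.T@t, D
def onplane(im,uv,z):
    c,D=ray(im,uv); s=(z-c[2])/D[:,2]; return c+D*s[:,None]
def proj(im,P):
    return cv2.projectPoints(np.array(P,float).reshape(-1,1,3),np.array(im["rvec"],float),np.array(im["tvec"],float),np.array(im["mtx"],float),np.array([im["k1"],0,0,0,0.]))[0].reshape(-1,2)
def save(im,name): cv2.imwrite("pics/"+name,im["image"][:,:,::-1])
E
python3 - <<'E'
from h import *
for n in("scene","side","wrist"):
    im=eyes.get_image(n); save(im,n+"0.png"); print(n,ray(im,[[256,192]]),im["k1"])
print(readout.read_state())
ims=[cv2.imread(f"pics/{n}0.png") for n in("scene","side","wrist")]
E
```

```text
scene (array([904.56301589, 330.85294414, 838.97632918]), array([[-0.45753345, -0.37324935, -0.80708969]])) -0.06537635405701708
side (array([281.19038345, 495.58849082, 654.73051354]), array([[ 0.26567339, -0.65874852, -0.70389495]])) -0.0626430382258662
wrist (array([118.07280569, 642.33707887, 372.0130468 ]), array([[ 0.25210195, -0.07091979, -0.96510779]])) -0.03301839606329124
{'clock': 0.15, 'qpos': array([-1.35482639,  0.6291372 ,  0.03843172,  1.51812735, -0.02699183,
        0.99633464, -0.0200091 ]), 'qd': array([ 0.00027765, -0.00250697,  0.00044648, -0.00406392, -0.00140962,
        0.00161792, -0.00166459]), 'tau': array([ 2.18675843e-03, -5.63801408e+01,  1.22805454e+00, -1.93650627e+01,
        1.11280216e-02,  7.37677939e-03,  1.15903515e-05]), 'eef_pos': array([180.56398968, 623.91531211, 230.60126354]), 'tool_rot': array([-1.57080097e+00,  1.48927406e-03,  1.28903547e+00]), 'force': array([-0.16240288,  0.02291045, -0.60415601]), 'torque': array([ 0.02352493,  0.00092074, -0.0242319 ]), 'width': 85.41497592941788}
```

View pics/scene0.png

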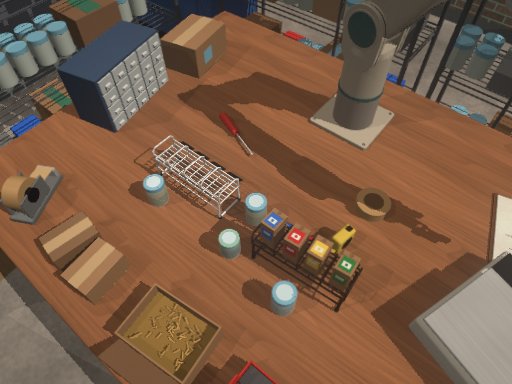

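View pics/side0.png

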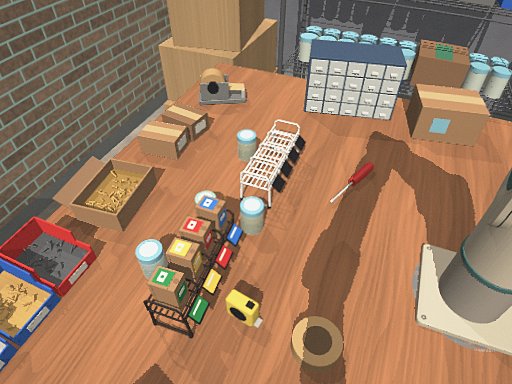

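The row from the robot's left (+y) is green, yellow, red, blue; scene pixels are about (345,265), (318,248), (296,235), (273,220). The new rack is empty at scene (197,175), side (270,165), further to −y. A closer look next.

```bash
cat >> h.py <<'E'
def labels(im,roi=None):
    hsv=cv2.cvtColor(im["image"],cv2.COLOR_RGB2HSV); out={}
    for c,(a,b) in dict(blue=(100,125),green=(50,85),yellow=(20,32),red=(172,184)).items():
        H=hsv[:,:,0].astype(int); H=np.where(H<8,H+180,H) if c=="red" else H
        m=((H>=a)&(H<=b)&(hsv[:,:,1]>(150))&(hsv[:,:,2]>70)).astype(np.uint8)
        if roi: q=np.zeros_like(m); x0,y0,x1,y1=roi; q[y0:y1,x0:x1]=1; m*=q
        m=cv2.morphologyEx(m,cv2.MORPH_CLOSE,np.ones((3,3)))
        n,_,st,ce=cv2.connectedComponentsWithStats(m)
        out[c]=[(ce[i].round(1).tolist(),st[i].tolist()) for i in range(1,n) if st[i,4]>15]
    return out
E
python3 - <<'E'
from h import *
for n,roi in(("scene",(245,195,370,310)),("side",(140,190,250,330))):
    im=eyes.get_image(n)
    for c,l in labels(im,roi).items():
        for ce,st in l: print(n,c,ce,st,onplane(im,[ce],150).round(1)[0,:2],onplane(im,[ce],68).round(1)[0,:2])
a=eyes.get_image("scene")["image"][125:310,145:370]; b=eyes.get_image("side")["image"][115:340,140:310]
a=cv2.resize(a,(450,370)); b=cv2.resize(b,(340,450))
c=np.zeros((450,800,3),np.uint8); c[:370,:450]=a; c[:,455:795]=b
cv2.imwrite("pics/crop1.png",c[:,:,::-1])
E
```

```text
scene blue [273.0, 219.3] [265, 213, 16, 14, 83] [547.9  87.1] [505.4  58.1]
scene yellow [341.8, 238.1] [332, 224, 24, 30, 355] [494.  228.3] [445.2 216. ]
scene yellow [319.2, 247.9] [311, 241, 17, 16, 118] [543.2 203.8] [500.1 188.6]
scene red [296.2, 235.4] [288, 228, 17, 16, 119] [548.9 149.6] [506.5 128. ]
scene red [289.8, 250.0] [285, 244, 11, 12, 65] [585.1 159.2] [547.1 138.8]
side blue [208.9, 203.0] [200, 197, 17, 12, 75] [546.7  88.2] [589.8  22. ]
side blue [222.3, 220.7] [220, 216, 6, 10, 22] [501.5 119.6] [537.3  58.5]
side blue [234.4, 234.6] [227, 224, 16, 21, 150] [466.2 141.2] [496.3  83.6]
side green [163.9, 277.0] [153, 268, 22, 18, 137] [536.9 267.5] [578.5 230.5]
side green [182.5, 290.9] [178, 281, 9, 21, 51] [495.2 277.8] [530.  242.4]
side green [198.5, 309.1] [189, 296, 19, 26, 220] [456.3 295.4] [484.8 262.9]
side yellow [197.1, 262.3] [193, 252, 9, 20, 66] [500.1 220.5] [535.6 175.9]
side yellow [212.1, 281.2] [203, 269, 18, 24, 195] [459.4 243.4] [488.4 202.5]
side yellow [243.2, 297.1] [233, 289, 17, 20, 40] [400.7 250.1] [420.2 210.2]
side yellow [237.1, 310.6] [226, 290, 24, 36, 171] [400.2 274.6] [419.5 238.7]
side red [192.9, 225.1] [183, 218, 20, 14, 114] [547.8 150.7] [591.1  94.6]
side red [208.4, 239.0] [205, 230, 7, 20, 56] [505.5 168.5] [542.  115.4]
side red [223.7, 256.4] [215, 245, 17, 23, 185] [463.3 192. ] [492.8 142.6]
```

View pics/crop1.png

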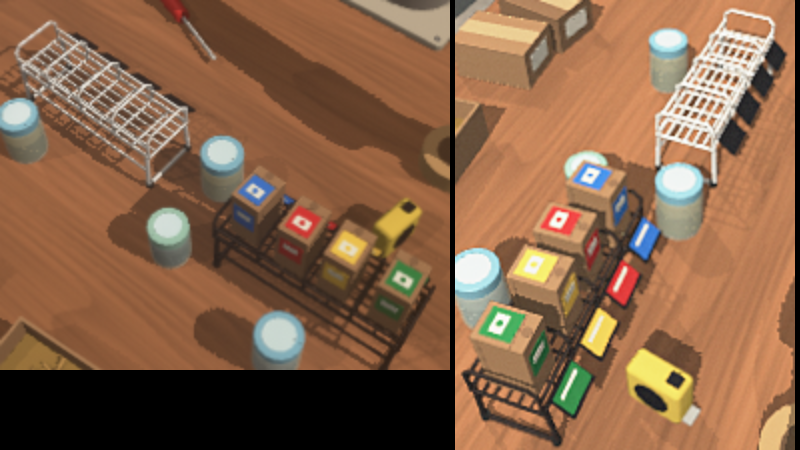

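View pics/wrist0.png

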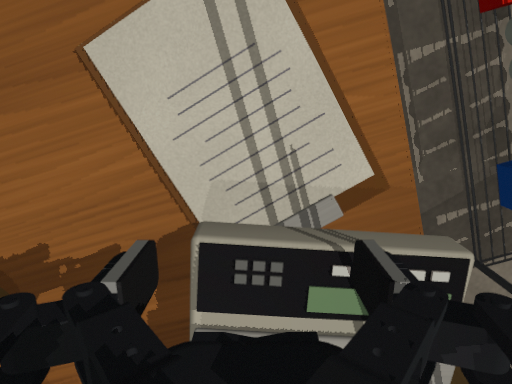

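```bash
cat >> h.py <<'E'
def tri(a,ua,b,ub):
    ca,da=ray(a,[ua]);cb,db=ray(b,[ub]); da=da[0]/np.linalg.norm(da[0]);db=db[0]/np.linalg.norm(db[0])
    s=np.linalg.lstsq(np.c_[da,-db],cb-ca,rcond=None)[0]; p,q=ca+s[0]*da,cb+s[1]*db
    return ((p+q)/2).round(1),np.linalg.norm(p-q).round(1)
E
python3 - <<'E'
from h import *
s=eyes.get_image("side"); c=eyes.get_image("scene")
g=s["image"].max(2); m=np.zeros_like(g); m[130:200,270:310]=(g[130:200,270:310]<45)
n,_,st,ce=cv2.connectedComponentsWithStats(m)
P=[]
for i in range(1,n):
    if st[i,4]>20: P.append(onplane(s,[ce[i]],68)[0]); print(ce[i].round(1),st[i],P[-1].round(1))
print("jars", [tri(c,u,s,v) for u,v in(((256,201),(252.5,206)),((154,182),(247,135)),((229.5,236.5),(205.5,197)),((284,289),(149.5,247)))])
# bright wire masks
h=cv2.cvtColor(c["image"],cv2.COLOR_RGB2HSV); m=np.zeros(g.shape,np.uint8); m[130:220,148:245]=((h[...,1]<50)&(h[...,2]>150))[130:220,148:245]
pts=cv2.findNonZero(m); print(cv2.minAreaRect(pts)); x,y=pts[:,0].T
for f in(x+y,x-y,-x-y,y-x): i=f.argmax(); print(x[i],y[i],onplane(c,[[x[i],y[i]]],106).round(0))
h=cv2.cvtColor(s["image"],cv2.COLOR_RGB2HSV)
out=np.hstack([c["image"][130:220,148:245],s["image"][115:205,225:322]])
cv2.imwrite("pics/new1.png",cv2.resize(out,None,fx=4,fy=4,interpolation=2)[:,:,::-1])
E
```

```text
[299.8 142.3] [295 136  10  14  57] [ 464.3 -284.1   68. ]
[292.9 154.5] [288 148  11  15  69] [ 465.2 -224.5   68. ]
[285.8 168.2] [281 161  11  16  70] [ 464.7 -163.7   68. ]
[278.1 182.6] [272 175  13  17  87] [ 464.8 -105.    68. ]
jars [(array([491.4,  -6. ,  71.3]), np.float64(1.2)), (array([ 611.9, -251.5,   72.9]), np.float64(1.3)), (array([607. ,   6.9,  66.8]), np.float64(0.2)), (array([636.3, 187.9,  82.1]), np.float64(1.8))]
((194.91192626953125, 172.25111389160156), (92.3641586303711, 80.32308197021484), 5.290081024169922)
225 212 [[580. -28. 106.]]
239 136 [[ 371. -164.  106.]]
156 145 [[ 536. -317.  106.]]
148 186 [[ 643. -228.  106.]]
```

View pics/new1.png

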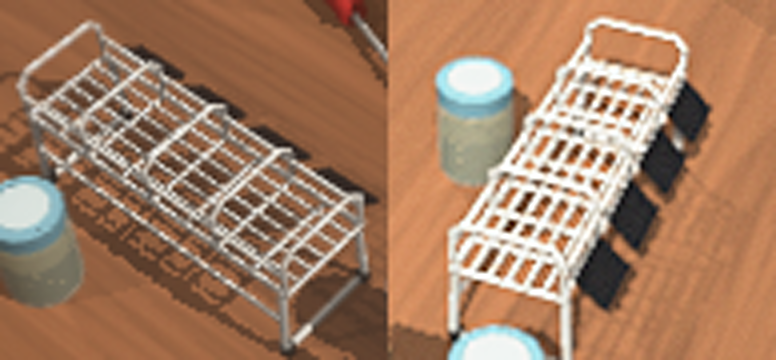

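New rack: plates at side (300,142), (293,155), (286,168), (278,183) give x≈464.7, y −105…−284 at 60 mm pitch, so the rack centre is about (515,−194) with yaw ≈ 0. Old rack yaw ≈ 3.7°, and cards and tops agree. Jars are below about 85 mm.

```bash
cat >> h.py <<'E'
def go(x,y,z,yaw,n=None,P0=None,quiet=False):
    """rows, all alike, along an arc from the measured pose (or P0) to target; tool x=(cos,sin) yaw, tool y down, tool z=(-sin,cos)"""
    if P0 is None:
        s=readout.read_state(); P0=(*s["eef_pos"],s["tool_rot"][2])
    dy=yaw-P0[3]
    for k in range(n or 1,80):
        th=dy/k
        S=sum((np.exp(1j*th*i) for i in range(k)),0j)
        d=(x-P0[0]+1j*(y-P0[1]))*np.exp(-1j*P0[3])/S
        r=np.array([d.real/40,-(z-P0[2])/40,d.imag/40,0,-np.degrees(th)/5,0])
        if np.linalg.norm(r[:3])<=1.0 and abs(r[4])<=1: break
    print(k,"rows",r.round(3).tolist())
E
python3 - <<'E'
from h import *
c=eyes.get_image("scene"); print(onplane(c,[[219.2,195.5],[237.5,179.2]],106).round(1))
go(520,87,290,.065)
E
```

```text
[[553.1 -70.7 106. ]
 [487.3 -69.  106. ]]
79 rows [-0.026, -1.468, -0.213, 0.0, 0.178, 0.0]
```

```bash
sed -i 's|-(z-P0\[2\])/40,d.imag|-(z-P0[2])/40/k,d.imag|' h.py; python3 -c "
from h import *
go(520,87,290,.065)"
```

```text
17 rows [-0.149, -0.086, -0.984, 0.0, 0.825, 0.0]
```

Emit:
apply_moves:
  commands:
    - [[-0.15,-0.09,-0.98,0,0.82,0],[-0.15,-0.09,-0.98,0,0.82,0],[-0.15,-0.09,-0.98,0,0.82,0],[-0.15,-0.09,-0.98,0,0.82,0],[-0.15,-0.09,-0.98,0,0.82,0],[-0.15,-0.09,-0.98,0,0.82,0],[-0.15,-0.09,-0.98,0,0.82,0],[-0.15,-0.09,-0.98,0,0.82,0]]

```text
clock: 1.17
eef_pos: [420.6, 429.9, 257.4]
tool_rot: [-1.56, 0.0, 0.715]
force: [0.4, 1.0, -0.3]
width: 85.5
```

```bash
python3 -c "
from h import *
s=readout.read_state();print(s['eef_pos'],s['tool_rot'],s['clock'],s['qpos'])
go(520,87,290,.065)"
```

```text
[420.61058172 429.87120284 257.39371779] [-1.55996940e+00  2.68143039e-04  7.14945694e-01] 1.1667 [-0.96087281  0.53618236  0.19660612  1.63197814 -0.13301795  0.98546642
 -0.00261357]
10 rows [-0.127, -0.082, -0.899, 0.0, 0.745, 0.0]
```

Emit:
apply_moves:
  commands:
    - [[-0.13,-0.08,-0.9,0,0.745,0],[-0.13,-0.08,-0.9,0,0.745,0],[-0.13,-0.08,-0.9,0,0.745,0],[-0.13,-0.08,-0.9,0,0.745,0],[-0.13,-0.08,-0.9,0,0.745,0],[-0.13,-0.08,-0.9,0,0.745,0],[-0.13,-0.08,-0.9,0,0.745,0],[-0.13,-0.08,-0.9,0,0.745,0]]

```text
clock: 1.83
eef_pos: [523.1, 143.7, 282.8]
tool_rot: [-1.56, -0.003, 0.165]
force: [1.6, -0.6, -0.4]
width: 85.1
```

Emit:
apply_moves:
  commands:
    - [[-0.13,-0.08,-0.9,0,0.745,0],[-0.13,-0.08,-0.9,0,0.745,0],[0,0,0,0,0,0]]

```text
clock: 2.08
eef_pos: [523.0, 57.8, 290.5]
tool_rot: [-1.565, -0.005, 0.014]
force: [0.5, -1.0, 0.9]
width: 85.6
```

```bash
python3 -c "
from h import *
s=readout.read_state();print(s['eef_pos'],s['tool_rot'],s['clock'])
im=eyes.get_image('wrist');save(im,'w1.png');print(ray(im,[[256,192]]))
for c,l in labels(im).items():
  for ce,st in l: print(c,ce,st,onplane(im,[ce],150).round(1)[0,:2])"
```

```text
[523.01610136  57.81574009 290.45641153] [-1.56469047 -0.00516982  0.01396435] 2.0833
(array([521.58793651, 122.36796648, 432.3968003 ]), array([[ 0.0127329 , -0.25513863, -0.96682998]]))
blue [231.1, 141.9] [222, 124, 20, 38, 516] [503.3  92.1]
blue [284.0, 145.8] [269, 131, 34, 32, 693] [548.9  89.4]
blue [287.5, 147.0] [285, 145, 6, 5, 26] [551.9  88.4]
yellow [168.4, 21.0] [134, 0, 66, 46, 1943] [453.8 187.2]
yellow [223.2, 23.8] [214, 0, 20, 48, 705] [497.2 185.5]
yellow [283.2, 10.2] [265, 0, 40, 20, 569] [544.5 196.2]
yellow [247.7, 14.4] [247, 6, 2, 20, 29] [516.6 192.7]
yellow [494.8, 170.0] [474, 103, 38, 130, 4206] [739.5  70.9]
red [484.7, 20.3] [466, 0, 46, 34, 879] [707.9 193.5]
red [287.4, 70.8] [270, 53, 37, 37, 864] [549.5 150.7]
red [227.2, 84.9] [218, 64, 20, 42, 610] [500.2 139. ]
red [290.9, 70.8] [288, 68, 7, 7, 36] [552.4 150.8]
```

View pics/w1.png

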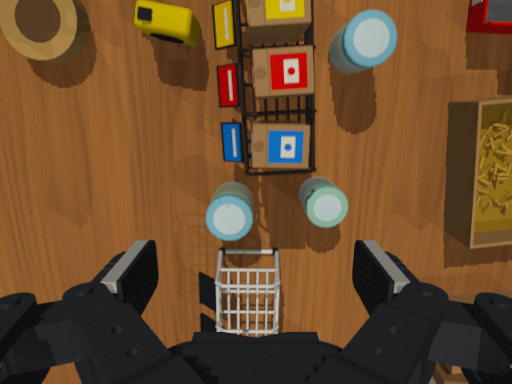

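The blue label is at (286,146) and its kraft top spans about x 250–310, so the label sits slightly off centre. I'll fit the label rectangle and the top edge.

```bash
cat >> h.py <<'E'
def lab(im,uv,z=150,r=26):
    """label rectangle near pixel uv on plane z: centre, size, yaw deg"""
    hsv=cv2.cvtColor(im["image"],cv2.COLOR_RGB2HSV); m=((hsv[...,1]>150)&(hsv[...,2]>70)).astype(np.uint8)
    w=cv2.inRange(hsv,(0,0,170),(180,60,255))//255; m|=w
    q=np.zeros_like(m); u,v=map(int,uv); q[v-r:v+r,u-r:u+r]=1; m*=q
    n,L,st,ce=cv2.connectedComponentsWithStats(m); i=1+st[1:,4].argmax()
    P=onplane(im,cv2.findNonZero((L==i).astype(np.uint8)).reshape(-1,2),z)[:,:2]
    (c,s,a)=cv2.minAreaRect(P.astype(np.float32)); a=(a+45)%90-45
    return np.round(c,1),np.round(s,1),round(a,1)
E
python3 -c "
from h import *
im=eyes.get_image('wrist')
for n,uv in dict(blue=(287,146),red=(289,70)).items(): print(n,lab(im,uv))
print(im['image'][138:156:6,242:320:2].sum(2))
print(onplane(im,[[252,146],[312,146],[308,146]],150).round(1))
go(545,88.5,200,.065)"
```

```text
blue (array([549.9,  88.8]), array([26.3, 29.2]), -1.1)
red (array([550. , 150.7]), array([30.8, 29.6]), 4.9)
[[102  99  74 171 179 323 341 343 340 340 340 338 300 375 300 306 309 306
  304 305 305 304 307 307 305 302 304 308 307 310 312 336 337 322  95 116
  201 279 300]
 [107 103  58  86  89 322 339 338 333 337 341 339 305 364 304 309 307 308
  305 394 566 572 567 577 576 571 521 308 307 306 337 336 338 305  68 113
  199 279 302]
 [ 93 108  67 156 252 299 288 288 288 287 285 325 302 356 307 306 306 303
  300 448 577 503 333 307 458 573 491 307 308 303 362 337 337 266  67 112
  206 281 303]]
[[521.3  93.2 150. ]
 [573.1  94.2 150. ]
 [569.6  94.1 150. ]]
3 rows [0.189, 0.748, 0.187, 0.0, -0.156, 0.0]
```

```bash
python3 -c "
from h import *
s=readout.read_state();print(s['eef_pos'],s['tool_rot'])
go(545.5,89,180,-.015,4)"
```

```text
[523.1783351   65.24199923 289.72812554] [-1.55986576 -0.00442363  0.02404957]
4 rows [0.141, 0.686, 0.147, 0.0, 0.112, 0.0]
```

Emit:
apply_moves:
  commands:
    - [[0.14,0.69,0.15,-0.03,0.11,0],[0.14,0.69,0.15,-0.03,0.11,0],[0.14,0.69,0.15,-0.03,0.11,0],[0.14,0.69,0.15,-0.03,0.11,0],[0,0,0,0,0,0],[0,0,0,0,0,0]]

```text
clock: 2.68
eef_pos: [548.7, 102.4, 177.4]
tool_rot: [-1.562, -0.009, -0.001]
force: [0.1, 0.2, 0.3]
width: 85.7
```

```bash
python3 -c "
from h import *
s=readout.read_state();print(s['eef_pos'],s['tool_rot'])
go(545.5,89,112,-.015,4)"
```

```text
[548.66118471 102.39541385 177.40003614] [-1.56210643e+00 -9.39433466e-03 -7.78890282e-04]
4 rows [-0.019, 0.409, -0.084, 0.0, 0.041, 0.0]
```

Emit:
apply_moves:
  commands:
    - [[-0.04,0.2,-0.16,-0.05,0.08,0.05],[-0.04,0.2,-0.16,-0.05,0.08,0.05],[0,0,0,0,0,0],[0,0,0,0,0,0]]

```text
clock: 3.02
eef_pos: [546.1, 90.2, 163.5]
tool_rot: [-1.57, -0.004, -0.012]
force: [0.0, -0.2, 0.1]
width: 85.4
```

```bash
python3 -c "
from h import *
for i in range(3):
  s=readout.read_state();print(s['eef_pos'],s['tool_rot'],abs(s['qd']).max())
  im=eyes.get_image('side')
s=readout.read_state();print(s['eef_pos'],s['tool_rot'])
go(545.5,89,112,-.015,2)"
```

```text
[546.09197457  90.18696989 163.47448123] [-1.56961585 -0.00359068 -0.01205559] 0.0125161396228479
[546.11417808  89.96817    163.56841174] [-1.56977206 -0.00371493 -0.01234914] 0.003840094281097171
[546.19444646  90.2054714  163.58403807] [-1.56959138 -0.0038504  -0.0121311 ] 0.0065366942619024745
[546.26770301  90.48132518 163.58750208] [-1.56939043 -0.00397658 -0.01178799]
2 rows [-0.009, 0.645, -0.019, 0.0, 0.018, 0.0]
```

Accurate when stepped gently. Descending and closing.

Emit:
apply_moves:
  commands:
    - [[-0.01,0.43,-0.02,0,0,0.02],[0,0.43,0,0,0,0.02],[0,0.43,0,0,0,0],[0,0,0,0,0,0],[0,0,0,0,0,0]]

```text
clock: 3.58
eef_pos: [549.4, 90.2, 114.5]
tool_rot: [-1.567, -0.009, -0.012]
force: [0.1, -0.4, -0.3]
width: 85.2
```

Emit:
apply_moves:
  commands:
    - [[0,0,0,0,0,0],[0,0,0,0,0,0],[0,0,0,0,0,0],[0,0,0,0,0,0],[0,0,0,0,0,0],[0,0,0,0,0,0],[0,0,0,0,0,0],[0,0,0,0,0,0]]
  claw: 40

```text
clock: 4.25
eef_pos: [550.2, 90.7, 118.3]
tool_rot: [-1.565, -0.012, -0.012]
force: [0.4, -0.3, -3.3]
width: 49.0
```

```bash
python3 -c "
from h import *
s=readout.read_state();print(s['eef_pos'],s['tool_rot'],s['force'],s['width'])
a=eyes.get_image('scene')['image'][160:320,200:380];b=eyes.get_image('side')['image'][130:290,130:310]
cv2.imwrite('pics/g1.png',cv2.resize(np.hstack([a,b]),None,fx=2.2,fy=2.2)[:,:,::-1])"
```

```text
[550.2112454   90.67410231 118.32631072] [-1.56518319 -0.01219603 -0.01169521] [ 0.4169678  -0.32670694 -3.31993715] 48.989509968972335
```

View pics/g1.png

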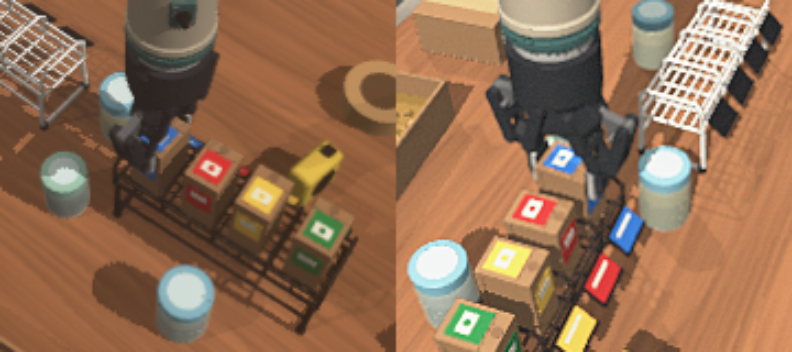

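The carton is gripped at 49 mm, upright, with neighbours undisturbed. Lifting, then traversing.

Emit:
apply_moves:
  commands:
    - [[0,-0.5,0,0,0,0.05],[0,-0.5,0,-0.03,0,0.05],[0,-0.5,0,-0.03,0,0.05],[0,-0.5,0,0,0,0],[0,0,0,0,0,0],[0,0,0,0,0,0]]

```text
clock: 4.85
eef_pos: [547.8, 90.0, 198.8]
tool_rot: [-1.572, 0.007, -0.012]
force: [-0.5, 0.1, -3.6]
width: 49.2
```

```bash
python3 -c "
from h import *
s=readout.read_state();print(s['eef_pos'],s['tool_rot'],s['force'],s['width'])
go(514.7,-260,210,0,13)"
```

```text
[547.80513849  89.95873193 198.84772931] [-1.57235531  0.00747475 -0.01211659] [-0.50429844  0.0991078  -3.57925863] 49.18062072880512
13 rows [-0.059, -0.021, -0.673, 0.0, -0.011, 0.0]
```

Emit:
apply_moves:
  commands:
    - [[-0.06,-0.04,-0.3,0,0,0],[-0.06,-0.04,-0.6,0,0,0],[-0.06,-0.02,-0.7,0,-0.01,0],[-0.06,-0.02,-0.7,0,-0.01,0],[-0.06,-0.02,-0.7,0,-0.01,0],[-0.06,-0.02,-0.7,0,-0.01,0],[-0.06,-0.02,-0.7,0,-0.01,0],[-0.06,-0.02,-0.7,0,-0.01,0]]

```text
clock: 5.52
eef_pos: [519.0, -117.6, 197.1]
tool_rot: [-1.569, 0.024, 0.007]
force: [0.7, 0.5, -2.1]
width: 49.5
```

Emit:
apply_moves:
  commands:
    - [[-0.06,-0.02,-0.7,0,-0.01,0],[-0.06,-0.02,-0.7,0,-0.01,0],[-0.06,-0.02,-0.7,0,-0.01,0],[-0.06,-0.02,-0.6,0,-0.01,0],[-0.06,-0.02,-0.4,0,-0.01,0],[0,0,-0.2,0,0,0],[0,0,0,0,0,0],[0,0,0,0,0,0]]

```text
clock: 6.18
eef_pos: [492.0, -269.5, 191.7]
tool_rot: [-1.57, 0.044, -0.007]
force: [0.4, 1.2, -3.5]
width: 49.0
```

```bash
python3 -c "
from h import *
s=readout.read_state();print(s['eef_pos'],s['tool_rot'],s['force'],s['width'])
go(514.7,-282.7,180,0,2)"
```

```text
[ 491.98809771 -269.51142702  191.68923062] [-1.57030309  0.04398605 -0.00686736] [ 0.44238103  1.20243213 -3.48105949] 49.01542971572951
2 rows [0.285, 0.146, -0.163, 0.0, -0.039, 0.0]
```

Emit:
apply_moves:
  commands:
    - [[0.2,-0.05,-0.1,0,0,-0.2],[0.2,-0.05,-0.1,0,0,-0.2],[0.15,-0.05,-0.1,0,-0.05,-0.1],[0,0,0,0,0,0],[0,0,0,0,0,0]]

```text
clock: 6.6
eef_pos: [517.8, -276.6, 196.2]
tool_rot: [-1.566, -0.003, 0.006]
force: [-0.2, -0.5, -2.9]
width: 49.1
```

```bash
python3 -c "
from h import *
s=readout.read_state();print(s['eef_pos'],s['tool_rot'],s['force'],s['width'])
im=eyes.get_image('wrist');save(im,'w2.png')
go(514.7,-282.7,180,0,2)"
```

```text
[ 517.82010384 -276.55884196  196.19883268] [-1.56570335 -0.00306396  0.0056721 ] [-0.23434129 -0.50016233 -2.92316689] 49.07353406357984
2 rows [-0.042, 0.203, -0.076, 0.0, 0.033, 0.0]
```

View pics/w2.png

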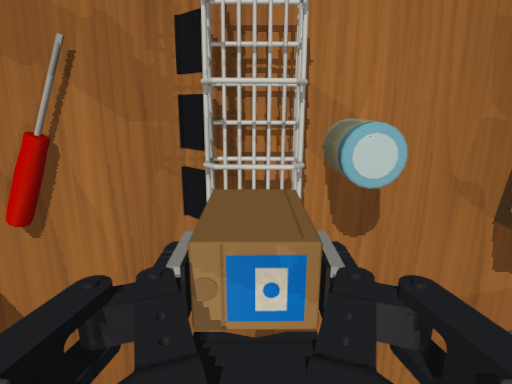

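The wrist view shows dividers at v≈81 and 163, plates at (190,42), (194,122), and the held carton upright with its label centred near (267,288).

```bash
python3 -c "
from h import *
im=eyes.get_image('wrist')
print(onplane(im,[[205,81],[307,81],[204,163],[304,163]],106).round(1)[:,:2].tolist())
print(onplane(im,[[190,42],[193,122]],68).round(1)[:,:2].tolist())
s=readout.read_state();print(s['eef_pos'])
z=s['eef_pos'][2]+35
print(z,lab(im,(267,288),z,48), onplane(im,[[192,326],[318,326],[192,243],[318,236]],z).round(1)[:,:2].tolist())
go(514.7,-282.7,180,0,2)"
```

```text
[[484.5, -195.9], [553.6, -195.5], [482.0, -252.1], [553.9, -251.7]]
[[468.4, -164.6], [468.4, -225.1]]
[ 517.60723723 -276.6715198   196.19227782]
231.19227781811668 (array([ 522.2, -277.2]), array([28.9, 26.6]), 0.2) [[494.3, -293.3], [542.4, -293.2], [495.9, -259.0], [540.3, -256.1]]
2 rows [-0.037, 0.202, -0.075, 0.0, 0.031, 0.0]
```

Emit:
apply_moves:
  commands:
    - [[0,0.2,-0.08,-0.03,0.03,0.02],[0,0.2,-0.08,-0.03,0.03,0.02],[0,0.2,-0.03,0,0,0],[0,0,0,0,0,0],[0,0,0,0,0,0]]

```text
clock: 7.12
eef_pos: [517.0, -283.9, 169.0]
tool_rot: [-1.571, 0.003, 0.001]
force: [0.3, -0.5, -2.6]
width: 49.0
```

```bash
python3 -c "
from h import *
s=readout.read_state();print(s['eef_pos'],s['tool_rot'],s['force'],s['width'])
go(517.5,-283.5,124,0,3)"
```

```text
[ 517.04148162 -283.90449661  168.95136074] [-1.57089563e+00  2.73161397e-03  6.95676034e-04] [ 0.25903812 -0.52898115 -2.62059852] 48.964916713647504
3 rows [0.004, 0.375, 0.003, 0.0, 0.003, 0.0]
```

Emit:
apply_moves:
  commands:
    - [[0,0.37,0,0,0,0],[0,0.37,0,0,0,0],[0,0.3,0,0,0,0],[0,0,0,0,0,0],[0,0,0,0,0,0]]

```text
clock: 7.53
eef_pos: [517.0, -284.5, 125.8]
tool_rot: [-1.571, 0.003, -0.0]
force: [0.4, -0.2, -2.8]
width: 49.2
```

Emit:
apply_moves:
  commands:
    - [[0,0.05,0,0,0,0],[0,0.03,0,0,0,0],[0,0,0,0,0,0]]

```text
clock: 7.78
eef_pos: [517.8, -285.1, 123.9]
tool_rot: [-1.572, 0.001, -0.0]
force: [0.0, -0.3, -2.1]
width: 48.9
```

Emit:
apply_moves:
  commands:
    - [[0,0.08,0.01,0,0,0],[0,0.06,0,0,0,0],[0,0,0,0,0,0]]

```text
clock: 8.03
eef_pos: [518.7, -285.1, 119.3]
tool_rot: [-1.573, -0.002, 0.0]
force: [0.5, 0.3, -3.7]
width: 49.5
```

Emit:
apply_moves:
  commands:
    - [[0,0.05,0.01,0,0,0],[0,0.02,0,0,0,0]]

```text
clock: 8.2
eef_pos: [519.0, -285.1, 117.4]
tool_rot: [-1.574, -0.003, -0.0]
force: [-2.5, 0.9, 7.3]
width: 48.9
```

Contact at 117.4 (force flipped to +7 N). Release.

Emit:
apply_moves:
  commands:
    - [[0,0,0,0,0,0],[0,0,0,0,0,0],[0,0,0,0,0,0],[0,0,0,0,0,0],[0,0,0,0,0,0],[0,0,0,0,0,0]]
  claw: 85

```text
clock: 8.7
eef_pos: [520.5, -285.9, 118.6]
tool_rot: [-1.576, -0.006, -0.0]
force: [0.2, 0.1, 0.7]
width: 84.9
```

Emit:
apply_moves:
  commands:
    - [[0,-0.4,0,0,0,0],[0,-0.6,0,0,0,0],[0,-0.6,0,0,0,0],[0,-0.5,0,0,0,0],[0,0,0,0,0,0]]

```text
clock: 9.12
eef_pos: [518.8, -284.9, 203.9]
tool_rot: [-1.574, -0.002, -0.0]
force: [0.1, -0.8, 0.4]
width: 85.0
```

```bash
python3 -c "
from h import *
s=readout.read_state();print(s['eef_pos'],s['tool_rot'],s['force'],s['width'])
im=eyes.get_image('side')
for r in labels(im,(270,100,330,160)).items(): print(r)
im=eyes.get_image('wrist'); save(im,'w3.png')
for c,l in labels(im).items():
  if c=='blue':
    for ce,st in l: print(ce,st, onplane(im,[ce],150)[0])
go(550,130,215,.085,14)"
```

```text
[ 518.76075372 -284.92017431  203.86407244] [-1.57366603e+00 -1.70406528e-03 -4.82159042e-04] [ 0.09209975 -0.81084739  0.41914995] 85.01816468447723
('blue', [([285.8, 112.7], [284, 110, 5, 6, 18])])
('green', [])
('yellow', [])
('red', [])
[260.3, 215.7] [239, 196, 47, 41, 1320] [ 521.8237682  -286.85122215  150.        ]
[264.8, 216.8] [261, 213, 9, 9, 60] [ 524.64828495 -287.58260857  150.        ]
14 rows [0.088, -0.025, 0.736, 0.0, -0.07, 0.0]
```

View pics/w3.png

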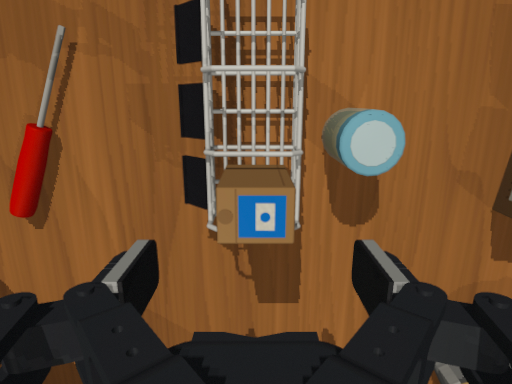

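Blue stands upright in the far bay, label at (262,216), about (522,−287). Next, red.

Emit:
apply_moves:
  commands:
    - [[0.09,-0.03,0.4,0,-0.05,0],[0.09,-0.03,0.75,0,-0.07,0],[0.09,-0.03,0.75,0,-0.07,0],[0.09,-0.03,0.75,0,-0.07,0],[0.09,-0.03,0.75,0,-0.07,0],[0.09,-0.03,0.75,0,-0.07,0],[0.09,-0.03,0.75,0,-0.07,0],[0.09,-0.03,0.75,0,-0.07,0]]

```text
clock: 9.88
eef_pos: [535.0, -56.7, 199.2]
tool_rot: [-1.574, 0.02, 0.032]
force: [0.3, 0.5, 0.3]
width: 85.2
```

Emit:
apply_moves:
  commands:
    - [[0.09,0,0.75,0,-0.07,0],[0.09,0,0.75,0,-0.07,0],[0.09,0,0.75,0,-0.07,0],[0.06,0,0.75,0,-0.07,0],[0.05,0,0.6,0,-0.07,0],[0,0,0.3,0,-0.07,0],[0,0,0,0,0,0],[0,0,0,0,0,0]]

```text
clock: 10.55
eef_pos: [535.1, 116.3, 187.2]
tool_rot: [-1.571, 0.039, 0.083]
force: [-0.3, -1.4, -0.2]
width: 84.5
```

```bash
python3 -c "
from h import *
s=readout.read_state();print(s['eef_pos'],s['tool_rot'])
im=eyes.get_image('wrist')
for c,l in labels(im).items():
    for ce,st in l:
       if c in('red','yellow','green'): print(c,ce,st, onplane(im,[ce],150)[0].round(1), lab(im,ce,150,30) if 30<ce[1]<350 else '')
go(545.5,150.3,170,.085,2)"
```

```text
[535.07925898 116.27316968 187.2452799 ] [-1.57126027  0.03949386  0.08319624]
green [209.4, 6.7] [200, 0, 22, 16, 271] [502.  226.5 150. ] 
yellow [143.7, 56.8] [96, 28, 92, 57, 3157] [468.8 200.4 150. ] (array([467.7, 200.7]), array([33.2, 29.1]), 3.7)
yellow [289.0, 59.6] [261, 31, 61, 59, 2624] [544.1 204.7 150. ] (array([544.6, 204.6]), array([29.7, 27.7]), 4.9)
yellow [210.8, 69.6] [200, 41, 23, 58, 1096] [504.3 196.7 150. ] (array([504.3, 196.5]), array([11.6, 28.3]), 3.4)
yellow [294.5, 60.5] [289, 55, 12, 12, 119] [547.  204.5 150. ] (array([545.7, 204.4]), array([28.8, 28.1]), 4.8)
red [212.1, 149.6] [202, 124, 22, 54, 932] [507.1 155.1 150. ] (array([502. , 154.8]), array([23.4, 34.1]), 1.5)
red [287.8, 164.4] [263, 140, 55, 50, 1859] [549.4 150.6 150. ] (array([550.3, 150.3]), array([30.3, 28.6]), 5.1)
red [292.8, 165.4] [288, 161, 11, 10, 88] [552.2 150.3 150. ] (array([550.4, 150.3]), array([30.4, 28.6]), 5.1)
2 rows [0.167, 0.215, 0.417, 0.0, -0.015, 0.0]
```

Emit:
apply_moves:
  commands:
    - [[0.05,0.05,0.2,0,0,-0.15],[0.09,0.1,0.3,0,0,-0.15],[0.08,0.1,0.25,0,0,-0.15],[0,0,0.05,0,0,0],[0,0,0,0,0,0],[0,0,0,0,0,0]]

```text
clock: 11.1
eef_pos: [542.1, 144.5, 175.6]
tool_rot: [-1.574, -0.003, 0.072]
force: [-1.0, 0.6, -0.2]
width: 84.8
```

```bash
python3 -c "
from h import *
s=readout.read_state();print(s['eef_pos'],s['tool_rot'])
go(545.5,150,114,.085,3)"
```

```text
[542.06260258 144.49758503 175.64872517] [-1.5741489  -0.00332269  0.07199036]
3 rows [0.032, 0.514, 0.044, 0.0, -0.05, 0.0]
```

Emit:
apply_moves:
  commands:
    - [[0.06,0.1,0.08,0.02,-0.05,0],[0.04,0.4,0.06,0.02,-0.05,0.02],[-0.02,0.5,0,0,-0.05,0.04],[0,0.5,0,0,0,0.04],[0,0,0,0,0,0]]

```text
clock: 11.52
eef_pos: [548.1, 150.3, 115.1]
tool_rot: [-1.57, -0.001, 0.085]
force: [-0.7, -0.3, 0.4]
width: 85.1
```

```bash
python3 -c "
from h import *
s=readout.read_state();print(s['eef_pos'],s['tool_rot'])
go(545.5,150,114,.085,1)"
```

```text
[548.14234444 150.26908552 115.11142928] [-1.56958312e+00 -5.30468913e-04  8.48988405e-02]
1 rows [-0.066, 0.028, -0.001, 0.0, -0.001, 0.0]
```

Emit:
apply_moves:
  commands:
    - [[-0.06,0,0,0,0,0],[0,0.01,0,0,0,0.01],[0,0.01,0,0,0,0.01],[0,0.01,0,0,0,0.01],[0,0.01,0,0,0,0.01],[0,0.01,0,0,0,0.01],[0,0,0,0,0,0],[0,0,0,0,0,0]]
  claw: 40

```text
clock: 12.18
eef_pos: [547.3, 149.5, 116.2]
tool_rot: [-1.569, 0.0, 0.084]
force: [-0.4, -1.3, -2.2]
width: 48.9
```

Emit:
apply_moves:
  commands:
    - [[0,-0.5,0,0,0,0.03],[0,-0.5,0,0,0,0.03],[0,-0.6,0,0,0,0],[0,-0.5,0,0,0,0],[0,0,0,0,0,0]]

```text
clock: 12.6
eef_pos: [545.7, 148.9, 201.3]
tool_rot: [-1.571, 0.012, 0.084]
force: [1.1, 0.1, -2.7]
width: 49.5
```

Emit:
apply_moves:
  commands:
    - [[-0.04,-0.04,-0.3,0,0.05,-0.03],[-0.04,-0.04,-0.6,0,0.07,-0.03],[-0.04,-0.03,-0.7,0,0.07,-0.03],[-0.04,-0.03,-0.7,0,0.07,-0.03],[-0.04,-0.03,-0.7,0,0.07,-0.03],[-0.04,-0.03,-0.7,0,0.07,-0.03],[-0.04,-0.03,-0.7,0,0.07,-0.03],[-0.04,-0.03,-0.7,0,0.07,-0.03]]

```text
clock: 13.27
eef_pos: [539.8, -59.4, 203.1]
tool_rot: [-1.568, 0.001, 0.048]
force: [-0.1, 0.3, -1.2]
width: 49.2
```

Emit:
apply_moves:
  commands:
    - [[-0.03,-0.03,-0.7,0,0.07,-0.03],[-0.03,-0.03,-0.7,0,0.07,-0.03],[-0.03,-0.03,-0.7,0,0.07,-0.03],[-0.03,-0.03,-0.6,0,0.07,-0.03],[0,-0.03,-0.4,0,0.07,-0.03],[0,0,-0.2,0,0,0],[0,0,0,0,0,0],[0,0,0,0,0,0]]

```text
clock: 13.93
eef_pos: [525.3, -212.5, 199.2]
tool_rot: [-1.572, 0.006, -0.004]
force: [-0.6, 1.2, -2.2]
width: 49.4
```

```bash
python3 -c "
from h import *
s=readout.read_state();print(s['eef_pos'],s['tool_rot'])
go(517.5,-223.5,180,0,3)"
```

```text
[ 525.30782675 -212.48317249  199.15389385] [-1.57216351  0.0058926  -0.00401003]
3 rows [-0.065, 0.16, -0.092, 0.0, -0.015, 0.0]
```

Emit:
apply_moves:
  commands:
    - [[-0.06,0.1,-0.09,0,-0.02,-0.03],[-0.08,0.1,-0.09,0,0,-0.03],[-0.06,0.2,-0.05,0,0,0],[0,0,0,0,0,0],[0,0,0,0,0,0]]

```text
clock: 14.35
eef_pos: [516.0, -216.3, 179.6]
tool_rot: [-1.568, 0.004, 0.005]
force: [1.1, -0.1, -2.7]
width: 49.0
```

```bash
python3 -c "
from h import *
s=readout.read_state();print(s['eef_pos'],s['tool_rot'])
im=eyes.get_image('wrist');z=s['eef_pos'][2]+34
print(lab(im,(267,288),z,48)); 
go(517.5,-223.5,124,0,3)"
```

```text
[ 515.9990601  -216.29404888  179.6283046 ] [-1.56765715  0.00350792  0.00548108]
(array([ 520.4, -215.7]), array([30.8, 28.3]), 0.3)
3 rows [0.014, 0.463, -0.062, 0.0, 0.022, 0.0]
```

Emit:
apply_moves:
  commands:
    - [[0.01,0.05,-0.12,0,0.02,-0.02],[0.01,0.1,-0.12,0,0.02,-0.02],[0,0.3,0,0,0,0],[0,0.4,0,0,0,0],[0,0.35,0,0,0,0],[0,0,0,0,0,0],[0,0,0,0,0,0]]

```text
clock: 14.98
eef_pos: [519.8, -228.2, 130.5]
tool_rot: [-1.57, -0.006, 0.003]
force: [0.3, -0.3, -3.0]
width: 49.2
```

Emit:
apply_moves:
  commands:
    - [[0,0.05,0,0,0,0],[0,0.03,0,0,0,0],[0,0,0,0,0,0]]

```text
clock: 15.23
eef_pos: [520.8, -229.3, 128.5]
tool_rot: [-1.571, -0.008, 0.003]
force: [0.1, 0.4, -2.6]
width: 49.4
```

Emit:
apply_moves:
  commands:
    - [[-0.04,0,0.07,0,0,0.04],[-0.04,0.05,0.07,0,0,0.04],[0,0.05,0.02,0,0,0.02],[0,0.03,0,0,0,0],[0,0,0,0,0,0]]

```text
clock: 15.65
eef_pos: [518.5, -222.2, 124.6]
tool_rot: [-1.572, -0.001, 0.004]
force: [-0.0, -0.6, -2.3]
width: 49.4
```

Emit:
apply_moves:
  commands:
    - [[0,0.05,0,0,0,0],[0,0.05,0,0,0,0],[0,0,0,0,0,0]]

```text
clock: 15.9
eef_pos: [518.7, -222.1, 120.3]
tool_rot: [-1.572, -0.002, 0.004]
force: [-0.2, -0.3, -2.6]
width: 49.2
```

Emit:
apply_moves:
  commands:
    - [[0,0.05,-0.03,0,0,0],[0,0.04,0,0,0,0]]

```text
clock: 16.07
eef_pos: [518.8, -223.6, 116.5]
tool_rot: [-1.573, -0.002, 0.004]
force: [0.6, -0.8, -2.2]
width: 49.3
```

Emit:
apply_moves:
  commands:
    - [[0,0.02,0,0,0,0],[0,0.02,0,0,0,0]]

```text
clock: 16.23
eef_pos: [518.7, -223.9, 115.2]
tool_rot: [-1.572, -0.002, 0.003]
force: [-2.8, 1.5, 13.9]
width: 49.6
```

Emit:
apply_moves:
  commands:
    - [[0,0.01,0,0,0,0],[0,0.01,0,0,0,0],[0,0.01,0,0,0,0],[0,0,0,0,0,0],[0,0,0,0,0,0],[0,0,0,0,0,0]]
  claw: 85

```text
clock: 16.73
eef_pos: [519.8, -224.9, 114.9]
tool_rot: [-1.574, -0.005, 0.003]
force: [-0.4, 0.0, 0.6]
width: 84.8
```

Emit:
apply_moves:
  commands:
    - [[0,-0.4,0,0,0,0],[0,-0.6,0,0,0,0],[0,-0.6,0,0,0,0],[0,-0.6,0,0,0,0],[0,0,0,0,0,0]]

```text
clock: 17.15
eef_pos: [518.0, -224.2, 204.4]
tool_rot: [-1.572, 0.0, 0.002]
force: [0.6, -0.8, 0.3]
width: 84.8
```

```bash
python3 -c "
from h import *
s=readout.read_state();print(s['eef_pos'],s['tool_rot'])
im=eyes.get_image('wrist'); save(im,'w4.png')
for c,l in labels(im).items():
    for ce,st in l:
       if c in('red','blue'): print(c,ce,st, onplane(im,[ce],150)[0].round(1))
"
```

```text
[ 518.03557665 -224.18151314  204.39065967] [-1.57210662e+00  3.88901880e-04  2.41510235e-03]
blue [259.6, 297.7] [240, 281, 43, 35, 1045] [ 521.8 -286.6  150. ]
blue [264.0, 299.1] [261, 296, 7, 7, 43] [ 524.8 -287.7  150. ]
red [40.8, 223.3] [22, 180, 40, 87, 2129] [ 379.9 -233.1  150. ]
red [260.4, 208.6] [239, 189, 47, 41, 1356] [ 521.9 -222.6  150. ]
red [265.1, 209.5] [261, 206, 9, 8, 61] [ 524.8 -223.2  150. ]
```

View pics/w4.png

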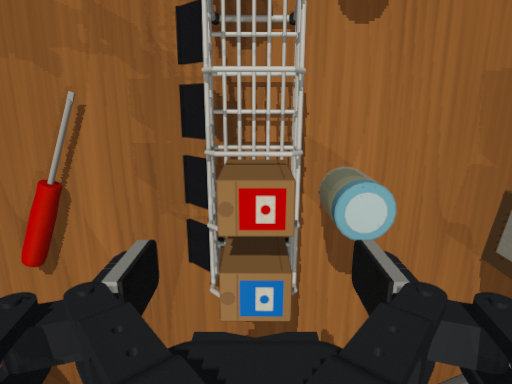

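Red (262,209) and blue (262,298) both stand square in the bays. On to yellow.

Emit:
apply_moves:
  commands:
    - [[0.09,-0.06,0.4,0,-0.05,-0.02],[0.09,-0.06,0.75,0,-0.07,-0.03],[0.09,-0.06,0.75,0,-0.07,-0.03],[0.09,-0.06,0.75,0,-0.07,-0.03],[0.09,-0.06,0.75,0,-0.07,-0.03],[0.09,-0.06,0.75,0,-0.07,-0.03],[0.09,-0.06,0.75,0,-0.07,-0.03],[0.09,-0.06,0.75,0,-0.07,-0.03]]

```text
clock: 17.87
eef_pos: [537.5, 2.7, 215.6]
tool_rot: [-1.577, -0.009, 0.035]
force: [-0.5, 0.7, 0.1]
width: 84.7
```

Emit:
apply_moves:
  commands:
    - [[0.09,0,0.75,0,-0.08,-0.03],[0.09,0,0.75,0,-0.08,-0.03],[0.09,0,0.75,0,-0.08,-0.03],[0.09,0,0.75,0,-0.08,-0.03],[0.09,0,0.6,0,-0.08,-0.03],[0.04,0,0.4,0,-0.08,0],[0,0,0.1,0,0,0],[0,0,0,0,0,0]]

```text
clock: 18.53
eef_pos: [542.2, 185.7, 206.3]
tool_rot: [-1.575, -0.011, 0.093]
force: [-0.2, -0.2, 0.1]
width: 85.1
```

```bash
python3 -c "
from h import *
s=readout.read_state();print(s['eef_pos'],s['tool_rot'])
im=eyes.get_image('wrist')
for c,l in labels(im).items():
    for ce,st in l:
       if c in('yellow','green'): print(c,ce,st, onplane(im,[ce],150)[0].round(1), lab(im,ce,150,30) if 30<ce[1]<350 else '')
go(541,204,170,.083,3)"
```

```text
[542.2341726  185.73590158 206.34765059] [-1.57513861 -0.01070204  0.0928674 ]
green [261.0, 73.8] [237, 49, 53, 51, 1821] [539.1 267.6 150. ] (array([540.1, 267.4]), array([29.5, 27.3]), 5.3)
green [193.0, 82.0] [183, 56, 21, 53, 869] [500.5 259.6 150. ] (array([495.4, 259.1]), array([24.2, 34.1]), 1.5)
green [266.0, 74.5] [262, 70, 9, 10, 78] [541.9 267.5 150. ] (array([540.1, 267.4]), array([29.5, 27.3]), 5.3)
yellow [132.6, 135.5] [90, 111, 83, 49, 2544] [465.8 225.8 150. ] (array([464.7, 225.9]), array([38.6, 35.1]), 4.9)
yellow [194.1, 155.6] [184, 131, 21, 52, 835] [503.1 216.9 150. ] (array([497.3, 216.7]), array([26.1, 37. ]), 3.1)
yellow [259.2, 180.8] [236, 159, 51, 45, 1653] [544.1 204.8 150. ] (array([545. , 204.8]), array([30.8, 28.9]), 4.7)
yellow [263.8, 181.6] [260, 177, 9, 10, 69] [547.  204.6 150. ] (array([545. , 204.8]), array([30.8, 28.9]), 4.7)
yellow [497.2, 275.3] [479, 255, 33, 44, 1127] [715.7 152.6 150. ] (array([716.8, 151.3]), array([25.3, 35.2]), 7.7)
3 rows [0.005, 0.302, 0.158, 0.0, 0.035, 0.0]
```

Emit:
apply_moves:
  commands:
    - [[0,0.1,0.12,0.02,0.03,0.04],[0,0.25,0.16,0.02,0.03,0.04],[0,0.25,0.12,0,0,0.04],[0,0.2,0,0,0,0],[0,0,0,0,0,0],[0,0,0,0,0,0]]

```text
clock: 19.08
eef_pos: [540.7, 194.7, 169.6]
tool_rot: [-1.575, 0.004, 0.076]
force: [0.2, -0.1, 0.6]
width: 84.9
```

```bash
python3 -c "
from h import *
s=readout.read_state();print(s['eef_pos'],s['tool_rot'])
go(540.5,204.4,114,.083,3)"
```

```text
[540.74329703 194.74757788 169.59082882] [-1.57530097  0.00376346  0.07597459]
3 rows [0.004, 0.463, 0.08, 0.0, -0.027, 0.0]
```

Emit:
apply_moves:
  commands:
    - [[0,0.02,0.15,0.03,-0.04,-0.02],[0,0.2,0.12,0.03,-0.04,0],[0,0.5,0,0,0,0.02],[0,0.5,0,0,0,0.02],[0,0.1,0,0,0,0],[0,0,0,0,0,0]]

```text
clock: 19.58
eef_pos: [541.4, 207.5, 115.2]
tool_rot: [-1.567, 0.001, 0.083]
force: [-0.3, 0.1, -0.3]
width: 84.9
```

```bash
python3 -c "
from h import *
s=readout.read_state();print(s['eef_pos'],s['tool_rot'])
go(540.5,204.4,114,.083,1)"
```

```text
[541.36138205 207.46236786 115.24376213] [-1.56749597e+00  1.16531206e-03  8.32312673e-02]
1 rows [-0.028, 0.031, -0.075, 0.0, 0.003, 0.0]
```

Emit:
apply_moves:
  commands:
    - [[-0.02,0,-0.08,0,0,0],[0,0.01,0,0,0,0],[0,0.01,0,0,0,0]]

```text
clock: 19.83
eef_pos: [541.4, 204.4, 115.7]
tool_rot: [-1.567, -0.0, 0.084]
force: [0.1, -0.1, -0.4]
width: 84.9
```

Emit:
apply_moves:
  commands:
    - [[0,0.01,0,0,0,0],[0,0.01,0,0,0,0.01],[0,0.01,0,0,0,0.01],[0,0.01,0,0,0,0.01],[0,0.01,0,0,0,0.01],[0,0.01,0,0,0,0.01],[0,0,0,0,0,0]]
  claw: 40

```text
clock: 20.42
eef_pos: [542.6, 204.6, 116.8]
tool_rot: [-1.565, 0.0, 0.083]
force: [-0.2, -0.1, -0.9]
width: 49.2
```

Emit:
apply_moves:
  commands:
    - [[0,-0.5,0,0,0,0.03],[0,-0.5,0,0,0,0.03],[0,-0.6,0,0,0,0],[0,-0.5,0,0,0,0],[0,0,0,0,0,0]]

```text
clock: 20.83
eef_pos: [540.4, 203.4, 198.9]
tool_rot: [-1.569, 0.015, 0.083]
force: [0.5, 1.0, -2.0]
width: 49.4
```

Emit:
apply_moves:
  commands:
    - [[-0.04,-0.04,-0.3,0,0.05,-0.03],[-0.04,-0.04,-0.6,0,0.07,-0.03],[-0.04,-0.03,-0.7,0,0.07,-0.03],[-0.04,-0.03,-0.7,0,0.07,-0.03],[-0.04,-0.03,-0.7,0,0.07,-0.03],[-0.04,-0.03,-0.7,0,0.07,-0.03],[-0.04,-0.03,-0.7,0,0.07,-0.03],[-0.04,-0.03,-0.7,0,0.07,-0.03]]

```text
clock: 21.5
eef_pos: [533.1, -5.2, 197.3]
tool_rot: [-1.569, 0.008, 0.048]
force: [0.1, -0.3, -2.9]
width: 48.9
```

Emit:
apply_moves:
  commands:
    - [[-0.03,-0.03,-0.7,0,0.07,-0.03],[-0.03,-0.03,-0.7,0,0.07,-0.03],[-0.03,-0.03,-0.7,0,0.07,-0.03],[-0.03,-0.03,-0.6,0,0.07,-0.03],[0,-0.03,-0.3,0,0.07,-0.03],[0,0,-0.1,0,0,0],[0,0,0,0,0,0],[0,0,0,0,0,0]]

```text
clock: 22.17
eef_pos: [518.4, -149.8, 192.0]
tool_rot: [-1.575, 0.015, -0.004]
force: [0.2, 0.1, -2.3]
width: 49.2
```

```bash
python3 -c "
from h import *
s=readout.read_state();print(s['eef_pos'],s['tool_rot'])
go(517.5,-164.5,180,0,3)"
```

```text
[ 518.39481435 -149.80168285  192.02384885] [-1.57483254  0.01493002 -0.00377928]
3 rows [-0.007, 0.1, -0.123, 0.0, -0.014, 0.0]
```

Emit:
apply_moves:
  commands:
    - [[0,0.05,-0.12,0.02,-0.02,-0.06],[0,0.1,-0.13,0.02,-0.02,-0.06],[0,0.15,-0.1,0,0,-0.04],[0,0,0,0,0,0],[0,0,0,0,0,0]]

```text
clock: 22.58
eef_pos: [517.9, -159.8, 176.9]
tool_rot: [-1.568, 0.003, 0.008]
force: [-0.7, -0.2, -2.5]
width: 49.3
```

```bash
python3 -c "
from h import *
im=eyes.get_image('scene')
s=readout.read_state();print(s['eef_pos'],s['tool_rot'])
go(517.5,-164.5,124,0,3)"
```

```text
[ 517.7398926  -159.7224397   176.86809742] [-1.56770478  0.00299358  0.00778986]
3 rows [-0.002, 0.441, -0.04, 0.0, 0.03, 0.0]
```

Emit:
apply_moves:
  commands:
    - [[0,0.1,-0.06,-0.02,0.03,0],[0,0.3,-0.05,-0.02,0.03,0],[0,0.4,0,0,0.03,0],[0,0.4,0,0,0,0],[0,0,0,0,0,0],[0,0,0,0,0,0]]

```text
clock: 23.13
eef_pos: [520.2, -163.6, 127.9]
tool_rot: [-1.572, -0.002, 0.002]
force: [-0.9, -0.0, -0.5]
width: 49.5
```

Emit:
apply_moves:
  commands:
    - [[0,0.04,0,0,0,0],[0,0.03,0,0,0,0],[0,0,0,0,0,0]]

```text
clock: 23.38
eef_pos: [521.2, -163.7, 126.4]
tool_rot: [-1.573, -0.004, 0.003]
force: [0.3, -0.4, -3.3]
width: 49.0
```

Emit:
apply_moves:
  commands:
    - [[-0.04,0.06,0,0,0,0.02],[-0.04,0.06,0,0,0,0.02],[-0.02,0.06,0,0,0,0],[0,0,0,0,0,0]]

```text
clock: 23.72
eef_pos: [518.1, -164.0, 120.4]
tool_rot: [-1.574, -0.003, 0.003]
force: [1.0, 0.4, -2.7]
width: 49.4
```

Emit:
apply_moves:
  commands:
    - [[-0.02,0.04,0,0,0,0],[0,0.02,0,0,0,0]]

```text
clock: 23.88
eef_pos: [517.2, -164.1, 117.9]
tool_rot: [-1.574, -0.003, 0.003]
force: [-0.8, -0.1, -2.9]
width: 49.2
```

Emit:
apply_moves:
  commands:
    - [[0,0.04,0,0,0,0],[0,0.02,0,0,0,0]]

```text
clock: 24.05
eef_pos: [517.3, -164.4, 116.6]
tool_rot: [-1.574, -0.004, 0.003]
force: [-3.7, 1.2, 12.3]
width: 49.1
```

Emit:
apply_moves:
  commands:
    - [[0,0.03,0,0,0,0]]

```text
clock: 24.13
eef_pos: [517.3, -164.4, 116.6]
tool_rot: [-1.573, -0.005, 0.003]
force: [-4.0, 1.9, 13.0]
width: 49.1
```

Emit:
apply_moves:
  commands:
    - [[0,0.01,0,0,0,0],[0,0.01,0,0,0,0],[0,0.01,0,0,0,0],[0,0,0,0,0,0],[0,0,0,0,0,0],[0,0,0,0,0,0]]
  claw: 85

```text
clock: 24.63
eef_pos: [518.9, -165.2, 116.5]
tool_rot: [-1.574, -0.008, 0.002]
force: [-0.8, 0.4, -0.6]
width: 84.9
```

Emit:
apply_moves:
  commands:
    - [[0,-0.4,0,0,0,0],[0,-0.6,0,0,0,0],[0,-0.6,0,0,0,0],[0,-0.6,0,0,0,0],[0,0,0,0,0,0]]

```text
clock: 25.05
eef_pos: [516.7, -164.7, 205.5]
tool_rot: [-1.573, -0.002, 0.002]
force: [0.8, 0.1, -0.9]
width: 85.1
```

```bash
python3 -c "
from h import *
s=readout.read_state();print(s['eef_pos'],s['tool_rot'])
im=eyes.get_image('wrist')
for c,l in labels(im).items():
    for ce,st in l:
       if c in('red','blue','yellow'): print(c,ce,st, onplane(im,[ce],150)[0].round(1))
"
```

```text
[ 516.70665391 -164.71241273  205.53142079] [-1.57309153 -0.00223214  0.00172677]
yellow [260.2, 209.7] [237, 189, 50, 43, 1530] [ 520.6 -164.3  150. ]
yellow [264.5, 210.7] [260, 207, 10, 9, 67] [ 523.3 -165.   150. ]
red [51.7, 267.4] [34, 231, 37, 73, 1628] [ 380.1 -205.6  150. ]
red [261.8, 290.8] [242, 273, 43, 36, 1049] [ 522.  -222.6  150. ]
red [265.9, 291.5] [262, 288, 9, 8, 53] [ 524.8 -223.1  150. ]
```

Yellow is at y −164.5. On to green.

Emit:
apply_moves:
  commands:
    - [[0.08,-0.06,0.4,0,-0.05,-0.02],[0.08,-0.06,0.75,0,-0.07,-0.03],[0.08,-0.06,0.75,0,-0.07,-0.03],[0.08,-0.06,0.75,0,-0.07,-0.03],[0.08,-0.06,0.75,0,-0.07,-0.03],[0.08,-0.06,0.75,0,-0.07,-0.03],[0.08,-0.06,0.75,0,-0.07,-0.03],[0.08,-0.06,0.75,0,-0.07,-0.03]]

```text
clock: 25.77
eef_pos: [533.6, 61.8, 216.2]
tool_rot: [-1.579, -0.012, 0.034]
force: [0.3, 0.2, -0.4]
width: 84.8
```

Emit:
apply_moves:
  commands:
    - [[0.08,0,0.75,0,-0.08,-0.03],[0.08,0,0.75,0,-0.08,-0.03],[0.08,0,0.75,0,-0.08,-0.03],[0.08,0,0.75,0,-0.08,-0.03],[0.08,0,0.7,0,-0.08,-0.03],[0.04,0,0.4,0,-0.08,0],[0,0,0.2,0,0,0],[0,0,0,0,0,0]]

```text
clock: 26.43
eef_pos: [535.6, 251.4, 206.0]
tool_rot: [-1.579, -0.012, 0.09]
force: [-0.7, -0.4, -0.3]
width: 84.8
```

```bash
python3 -c "
from h import *
im=eyes.get_image('wrist')
s=readout.read_state();print(s['eef_pos'],s['tool_rot'])
for c,l in labels(im).items():
    for ce,st in l:
       if c in('green',): print(c,ce,st, onplane(im,[ce],150)[0].round(1), lab(im,ce,150,30) if 30<ce[1]<350 else '')
go(535.6,267,170,.09,3)"
```

```text
[535.72829839 249.89684224 206.00758918] [-1.58035163 -0.01222074  0.08904127]
green [196.3, 162.4] [187, 139, 20, 50, 733] [498.3 278.5 150. ] (array([492.7, 278.1]), array([26.8, 37.3]), 3.1)
green [261.4, 184.8] [239, 164, 48, 43, 1393] [539.2 267.9 150. ] (array([539.9, 267.6]), array([29.2, 27. ]), 4.9)
green [265.7, 185.5] [262, 182, 9, 8, 59] [541.9 267.7 150. ] (array([539.9, 267.6]), array([29.2, 27. ]), 4.9)
3 rows [0.012, 0.3, 0.142, 0.0, -0.004, 0.0]
```

Emit:
apply_moves:
  commands:
    - [[0,0.1,0.16,0.05,0,0.05],[0,0.25,0.16,0.05,0,0.05],[0,0.25,0.14,0,0,0.04],[0,0.2,0,0,0,0],[0,0,0,0,0,0],[0,0,0,0,0,0]]

```text
clock: 26.98
eef_pos: [535.4, 260.3, 169.9]
tool_rot: [-1.576, 0.003, 0.077]
force: [0.4, -0.8, 0.5]
width: 85.0
```

```bash
python3 -c "
from h import *
s=readout.read_state();print(s['eef_pos'],s['tool_rot'])
go(535.6,267,114,.088,3)"
```

```text
[535.35275679 260.33795029 169.86814233] [-1.57563408  0.00302497  0.07696212]
3 rows [0.007, 0.466, 0.055, 0.0, -0.042, 0.0]
```

Emit:
apply_moves:
  commands:
    - [[0,0.02,0.08,0.03,-0.05,-0.02],[0,0.2,0.06,0.03,-0.05,0],[0,0.5,0,0,0,0.02],[0,0.5,0,0,0,0.02],[0,0.1,0,0,0,0],[0,0,0,0,0,0]]

```text
clock: 27.48
eef_pos: [536.6, 266.2, 115.7]
tool_rot: [-1.568, 0.001, 0.086]
force: [0.2, 0.8, 0.8]
width: 84.6
```

```bash
python3 -c "
from h import *
s=readout.read_state();print(s['eef_pos'],s['tool_rot'])
go(535.6,267,114,.088,1)"
```

```text
[536.55486982 266.18629956 115.72161538] [-1.56823712e+00  5.41476884e-04  8.55373114e-02]
1 rows [-0.022, 0.043, 0.022, 0.0, -0.028, 0.0]
```

Emit:
apply_moves:
  commands:
    - [[-0.02,0.02,0.01,0,0,0],[0,0.01,0,0,0,0.01],[0,0.01,0,0,0,0.01],[0,0.01,0,0,0,0.01],[0,0.01,0,0,0,0.01],[0,0.01,0,0,0,0.01],[0,0,0,0,0,0],[0,0,0,0,0,0]]
  claw: 40

```text
clock: 28.15
eef_pos: [536.7, 267.2, 115.7]
tool_rot: [-1.567, 0.002, 0.086]
force: [0.9, 0.2, -2.1]
width: 49.5
```

Emit:
apply_moves:
  commands:
    - [[0,-0.5,0,0,0,0.03],[0,-0.5,0,0,0,0.03],[0,-0.6,0,0,0,0],[0,-0.5,0,0,0,0],[0,0,0,0,0,0]]

```text
clock: 28.57
eef_pos: [534.9, 265.9, 199.6]
tool_rot: [-1.57, 0.014, 0.086]
force: [1.5, 0.5, -2.4]
width: 49.0
```

Emit:
apply_moves:
  commands:
    - [[-0.04,-0.04,-0.3,0,0.05,-0.03],[-0.04,-0.04,-0.6,0,0.07,-0.03],[-0.04,-0.03,-0.7,0,0.07,-0.03],[-0.04,-0.03,-0.7,0,0.07,-0.03],[-0.04,-0.03,-0.7,0,0.07,-0.03],[-0.04,-0.03,-0.7,0,0.07,-0.03],[-0.04,-0.03,-0.7,0,0.07,-0.03],[-0.04,-0.03,-0.7,0,0.07,-0.03]]

```text
clock: 29.23
eef_pos: [527.8, 56.3, 199.7]
tool_rot: [-1.571, 0.006, 0.049]
force: [0.3, 0.3, -3.0]
width: 48.9
```

Emit:
apply_moves:
  commands:
    - [[-0.03,-0.03,-0.7,0,0.07,-0.04],[-0.03,-0.03,-0.7,0,0.07,-0.04],[-0.03,-0.03,-0.7,0,0.07,-0.04],[-0.03,-0.03,-0.6,0,0.07,-0.04],[0,-0.03,-0.3,0,0.07,-0.03],[0,0,-0.1,0,0,0],[0,0,0,0,0,0],[0,0,0,0,0,0]]

```text
clock: 29.9
eef_pos: [513.6, -88.9, 196.5]
tool_rot: [-1.578, 0.007, -0.002]
force: [-0.8, 0.3, -2.5]
width: 49.4
```

```bash
python3 -c "
from h import *
s=readout.read_state();print(s['eef_pos'],s['tool_rot'])
go(517.5,-104.5,180,0,3)"
```

```text
[513.57139547 -88.86058596 196.48302429] [-1.57805223  0.00749073 -0.00217768]
3 rows [0.033, 0.137, -0.13, 0.0, -0.008, 0.0]
```

Emit:
apply_moves:
  commands:
    - [[0.02,0.1,-0.12,0.03,-0.02,-0.03],[0.03,0.15,-0.13,0.03,-0.02,-0.03],[0.02,0.2,-0.11,0,0,0],[0,0,0,0,0,0],[0,0,0,0,0,0]]

```text
clock: 30.32
eef_pos: [516.1, -99.6, 174.7]
tool_rot: [-1.57, 0.005, 0.01]
force: [-0.2, 0.7, -2.5]
width: 49.3
```

```bash
python3 -c "
from h import *
im=eyes.get_image('scene')
s=readout.read_state();print(s['eef_pos'],s['tool_rot'])
go(517.5,-104.5,124,0,3)"
```

```text
[515.90603749 -99.50576322 174.66263356] [-1.56965079  0.00516807  0.00962931]
3 rows [0.013, 0.422, -0.042, 0.0, 0.037, 0.0]
```

Emit:
apply_moves:
  commands:
    - [[0,0.1,-0.06,0,0.03,-0.03],[0,0.3,-0.06,0,0.03,0],[0,0.4,0,0,0.03,0],[0,0.35,0,0,0,0],[0,0,0,0,0,0],[0,0,0,0,0,0]]

```text
clock: 30.87
eef_pos: [518.0, -103.7, 127.6]
tool_rot: [-1.57, -0.002, 0.004]
force: [0.0, 0.2, -3.0]
width: 49.5
```

Emit:
apply_moves:
  commands:
    - [[-0.02,0.05,0,0,0,0],[0,0.05,0,0,0,0],[0,0,0,0,0,0]]

```text
clock: 31.12
eef_pos: [518.1, -103.7, 124.8]
tool_rot: [-1.57, -0.005, 0.004]
force: [-0.9, 0.4, -3.4]
width: 49.2
```

Emit:
apply_moves:
  commands:
    - [[-0.01,0.06,0,0,0,0.02],[-0.01,0.06,0,0,0,0.02],[0,0.03,0,0,0,0]]

```text
clock: 31.37
eef_pos: [518.5, -103.8, 119.9]
tool_rot: [-1.571, -0.004, 0.005]
force: [-0.3, -0.0, -1.8]
width: 49.4
```

Emit:
apply_moves:
  commands:
    - [[0,0.04,0,0,0,0],[0,0.02,0,0,0,0]]

```text
clock: 31.53
eef_pos: [518.6, -103.8, 117.4]
tool_rot: [-1.571, -0.004, 0.005]
force: [-0.2, 1.0, -2.9]
width: 49.1
```

Emit:
apply_moves:
  commands:
    - [[0,0.04,0,0,0,0],[0,0.02,0,0,0,0]]

```text
clock: 31.7
eef_pos: [518.8, -104.0, 115.5]
tool_rot: [-1.57, -0.005, 0.004]
force: [-2.7, 0.4, 13.2]
width: 49.1
```

Emit:
apply_moves:
  commands:
    - [[0,0.01,0,0,0,0],[0,0.01,0,0,0,0],[0,0.01,0,0,0,0],[0,0,0,0,0,0],[0,0,0,0,0,0],[0,0,0,0,0,0]]
  claw: 85

```text
clock: 32.2
eef_pos: [520.3, -104.6, 115.3]
tool_rot: [-1.571, -0.008, 0.004]
force: [0.8, -1.0, 0.3]
width: 85.0
```

Emit:
apply_moves:
  commands:
    - [[0,-0.4,0,0,0,0],[0,-0.6,0,0,0,0],[0,-0.8,0,0,0,0],[0,-0.8,0,0,0,0],[0,-0.6,0,0,0,0],[0,0,0,0,0,0]]

```text
clock: 32.7
eef_pos: [517.7, -104.5, 246.5]
tool_rot: [-1.571, -0.002, 0.003]
force: [1.3, -0.3, 0.5]
width: 85.3
```

Emit:
apply_moves:
  commands:
    - [[0,0,-0.5,0,0,0],[0,0,-0.6,0,0,0],[0,0,-0.6,0,0,0],[0,0,-0.6,0,0,0],[0,0,-0.3,0,0,0],[0,0,0,0,0,0],[0,0,0,0,0,0]]

```text
clock: 33.28
eef_pos: [518.8, -208.8, 245.4]
tool_rot: [-1.568, -0.004, 0.009]
force: [0.4, 0.3, -0.2]
width: 84.6
```

```bash
python3 -c "
from h import *
im=eyes.get_image('wrist'); sd=eyes.get_image('side')['image'][80:210,210:330]
s=readout.read_state();print(s['eef_pos'],s['tool_rot'])
for c,l in labels(im).items():
    for ce,st in l:
       p=onplane(im,[ce],150)[0].round(1)
       if abs(p[0]-520)<30: print(c,ce,st,p,lab(im,ce,150,24) if 30<ce[1]<350 else '')
sd=cv2.resize(sd,(354,384)); cv2.imwrite('pics/end.png',cv2.resize(np.hstack([im['image'],sd]),(800,355))[:,:,::-1])"
```

```text
[ 519.01898762 -207.8299796   245.47731885] [-1.56738784 -0.00350987  0.01106729]
blue [257.0, 286.7] [241, 272, 36, 30, 700] [ 522.  -287.1  150. ] (array([ 523.2, -287.2]), array([26.7, 28.5]), -0.1)
blue [260.5, 287.4] [258, 285, 6, 6, 31] [ 524.9 -287.7  150. ] (array([ 523.2, -287.2]), array([26.7, 28.5]), -0.1)
green [260.1, 43.8] [240, 23, 44, 44, 1302] [ 522.1 -103.7  150. ] (array([ 523.1, -104.2]), array([27.3, 29.2]), -0.1)
green [264.5, 44.1] [261, 40, 8, 9, 57] [ 525.1 -103.9  150. ] (array([ 523.1, -104.2]), array([27.3, 29.2]), -0.1)
yellow [257.0, 135.3] [237, 115, 44, 41, 1283] [ 520.7 -165.   150. ] (array([ 521.6, -165. ]), array([31. , 28.5]), 0.5)
yellow [260.7, 135.6] [257, 132, 8, 8, 55] [ 523.4 -165.2  150. ] (array([ 521.6, -165. ]), array([31. , 28.5]), 0.5)
red [257.9, 211.2] [240, 195, 39, 34, 885] [ 522.  -222.3  150. ] (array([ 523.1, -223.2]), array([31.3, 28.9]), 0.4)
red [262.0, 212.5] [259, 209, 7, 8, 40] [ 525.1 -223.3  150. ] (array([ 523.1, -223.2]), array([31.3, 28.9]), 0.4)
```

View pics/end.png

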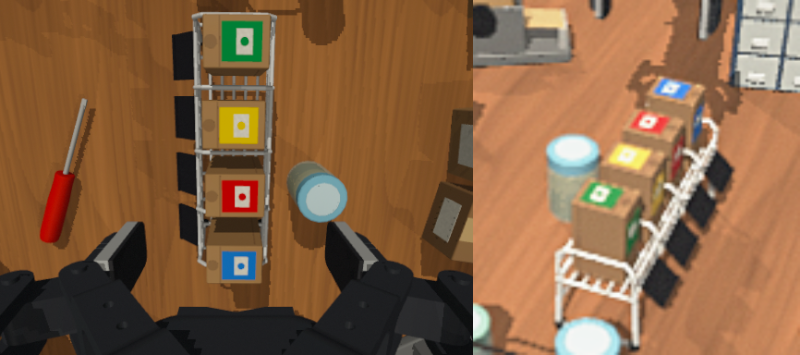

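All four stand upright in the new rack: green (243,42), yellow (239,126), red (240,196), blue (239,265). The gripper is clear.

```bash
python3 -c "
from h import *
print(finish_job(), readout.read_state()['clock'])"
```

```text
the job is handed in; nothing more can be done
the job is handed in; nothing more can be done
```

All four cartons now stand upright in the new rack, one per bay, in the same left-to-right order: green, yellow, red, blue. I handed the job in at about 33 s, with the arm raised clear of everything.

- **Moving them:** I gripped each carton from above along its 50 mm side. I lowered each one until the wrist force showed it touching the deck, at up to about 14 N, and only then let go.
- **Last check, along the row:** in the final wrist picture the label centres are at y = −104, −165, −223 and −287 mm. The bay centres I measured are at −104.5, −164.5, −224.5 and −284.5 mm. Blue is the furthest off, by about 2.7 mm, and I left it because it is well inside its bay.
- **Last check, across the row:** carton centres are within about 1–2 mm of the rack's centre line (x ≈ 517.5 mm), and none is turned more than about 0.5°.
- **Disagreement between cameras:** the side camera put the new rack's centre line at x ≈ 515 mm, while the wrist camera gave 518 mm and the scene camera 520 mm. I used 517.5 mm.

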